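# Unload a cured glue-up from the ratchet bench clamp

## Robot

A 6-joint arm with a two-finger parallel gripper is mounted at the origin on a cart in front of the work surface, level with it; the furniture and walls round the work are solid. World frame = base frame: x ahead of the robot, y to its left, z up, the work surface at z = 0. Lengths are in m, angles in rad, forces in N, time in s.
With the tool pointing down it reaches from about 0.35 to 0.875 m from the base axis. Payload 15.5 kg.
Tool frame: the origin (TCP) lies midway between the tips of the shut fingers; the grasp point (between the pads) lies 19 mm behind it; z points along the fingers, y is the line along which they close (so a half turn about z gives the same grasp; the last joint's range is limited). The gripper opens to 85 mm and grips with 20 to 120 N. Pads are 22 mm wide; open, the fingers measure 114 mm over their backs; the gripper's body (76 mm by 85 mm) begins 54 mm behind the grasp point. The pads swing forward as they close: fully open they stand 13 mm farther back than shut.
Start: joints at [1.167, 0.494, 1.345, -0, 1.302, -0.096], TCP at [0.189, 0.596, 0.207] pointing down, gripper open.
Joint ranges: [-2.91, 2.91], [-0.82, 2.16], [0.22, 2.67], [-1.22, 4.37], [0.12, 2.79], [-3.08, 3.08]. Speed limits (rad/s): [1.89, 1.89, 2.57, 3.01, 3.01, 3.01].

## Interface

Orientations are given as a 3x3 rotation matrix whose columns are the frame's x, y, z axes.
In Python, from station import r gives the robot as it stands.
- The arm moves only by the shell command python3 -m crank 'ROWS' [FORCE]. ROWS is JSON, a list that holds one entry, the list of rows, each a list of 7 numbers: the opening in per cent of the stroke, from 0 (shut) to 100 (fully open), then the shift along the tool's x, y, z in cm, then the turn, a rotation vector about the tool's x, y, z in degrees. In form: [[[grip, tx, ty, tz, wx, wy, wz], ...]]. A call has 1 to 20 rows; each row is the pose to reach, as a shift and turn from the pose commanded when the call began, along the tool's axes at that moment; what a row does not reach only later rows make up. A row lasts 1/12 s, in which the tool goes at most 41.7 mm and 7.16 degrees, less where a joint would pass 70% of its speed; a pose out of reach is approached as far as the arm can. A call with a gripper value outside its range is refused whole. The fingers move at their own pace and stop on an object; FORCE is the grip in N (left out, the last holds). Time passes only in rows, so rows that repeat a pose let the fingers close. It gives the time, the measured TCP pose, the force, the opening and the grip force at its end, in the units of the state.
- r.observe(): the state, without advancing time (a new reading comes with each control period).
- r.camera(name): name is "scene" or "side" or "wrist"; returns the picture (480x640x3 uint8, blue, green, red); there is no depth.
- r.get_calibration(name): a dict with "mtx" (3x3 intrinsics, pixels), "cam_to_world" (4x4, takes a point from camera to world coordinates); the wrist camera has in their place "mount" (4x4, takes a point from camera to tool coordinates, whose origin is the TCP and whose axes are the flange's). Camera axes: x right, y down, z forward; pixel columns grow to the right and rows downward; lengths in m; the calibration is good to about 2 mm. The wrist camera is an equidistant fisheye: a pixel r from the principal point sees the ray r / f radians off the axis. A picture is of the moment at which its call begins: read the wrist's pose just before it. get_calibration takes no time and is no camera call.
- r.sign_off(): hands the job in; it is judged then, once.
Trained networks look in the newest picture that a camera, given by its name, has taken for a name from the list of things; names that differ only in an ending like _2 or _b are one class to them, and where a whole thing is asked for, a point or a joint stands for the part that bears it (a point fixed in the world has none). Each returns a list of dicts, best first, with "confidence" (0 to 1); they miss things now and then, are a little off and sometimes report something else, mostly with a low value. They report only what shows in the picture. A call takes as long as a camera call. They do not tell look-alikes from the thing itself.
- r.look_for(camera, query): "point" ([x, y, z] in m, in world coordinates, good to about 4 mm: the middle of the surface that is visible of it).
- r.regions_of(camera, query): "pixels" (480x640 bool, what is visible of it).
- r.place_of(camera, query): "point" ([x, y, z] in m, in world coordinates, good to about 4 mm: a listed point, or the origin of a listed thing).
The state is a dict: "time": time; "joint_pos": joint angles; "joint_vel": joint speeds; "tau": joint torques, N m; "tcp_pos": TCP position; "tcp_rot": TCP orientation; "wrist_force": force on the tool from outside, world axes, zero at the start; "moment": the same for the moment, N m; "grip_width": finger opening in m; "gripper_force": force on a finger pad.
Only numpy, scipy, OpenCV 4.12 (cv2) and the standard library are available. Lean on these libraries where they do the work, as an engineer would, in place of code of your own. Each camera call takes 0.05 s, during which the arm holds its last target. There are 200 camera calls.

## Task

The glue on the striped wooden block has set, so take it out of the blue bench clamp using only your fingertips. Press the red release tab down and keep it down while you push the sliding jaw back along its toothed bar, all the way to its end stop; let the tab spring up again. Then gently push the block along the counter, away from you, until it lies flat just clear of the ends of both jaws; do not lift it, and leave everything else where it is.

Things in the scene. Friction and masses are not known exactly. Their poses are not given: they have to be found in the camera images.
- clamp: Blue bench clamp, screwed down. Origin on the counter under its bar; y runs along the bar from fixed head to end stop (to your left), x away from you along the jaw arms, z up. Bar 12 mm wide, toothed top 44 mm high. Fixed head at y -174 to -121 mm, end foot at y 98 to 146 mm, both 54 mm high. Bar, head and sliding jaw reach to x = 18 mm, the jaw arms (37 mm high) to x = 86 mm.
- fixed_pad (a point): Middle of the fixed pad's face (28 mm round grey pad at the fixed head's arm, 18 mm up), at x 73, y -118 mm of the clamp. The sliding pad's face is opposite, at y = -45 mm + joint jaw. The arms are 18 mm thick along the bar.
- gap (a point): Point on the counter, x 37, y -81.5 mm of the clamp: the middle of the free gap between the bar and the block's near face, about 38 mm wide along the clamp's x and open down to the counter. A fingertip put down here can push the block along the clamp's x; room for the hand once the jaw is back. Wall cabinets (0.48 m up, fronts 0.56 m ahead of the robot) overhang the back: draw back to the bar before rising.
- jaw (a joint): Travel of the sliding jaw in m along the clamp's +y: 0 closed on the block (the start), 0.085 at the end stop. A pawl in the bar's saw teeth (6 mm pitch) stops it from moving towards the end stop unless the release tab is down; the other way it clicks freely. With the tab down it slides with about 2.5 N of friction.
- release (a joint): Angle of the red release lever in rad: 0 up (pawl in the teeth), 0.32 fully down (firm stop). The pawl clears the teeth from about 0.16. Let go, it springs up to 0, or to at most 0.15 where the pawl rests on a tooth's slope. The press takes about 3 to 6 N on the outer half of the tab, up to 12 N close to the post.
- tab (a point): Centre of the upper face of the red release tab on the sliding jaw (moves with it): 34 mm across the bar, 36 mm along it. At rest it slopes up towards the fixed head, centre 73 mm and outer edge 78 mm above the counter; fully down it is level, 62 mm above the counter, and its centre 6 mm further from the post.
- post_face (a point): Upright blue post of the sliding jaw: the middle of its face that looks back over the tab to the fixed head, 78 mm up, at x 0, y = -36 mm + joint jaw of the clamp. Post 36 mm wide, 20 mm thick, top 89 mm up, 27 mm above the pressed tab. The resting tab's centre is 20 mm in front of it. A fingertip holding the tab down can push this face to the clamp's +y.
- block_centre (a point): Centre of the loose glued block of light, dark and light wood strips between the pads: 40 mm along the clamp's x, 72 mm along y, 32 mm high, about 0.1 kg, lying on the counter (this point 16 mm up). Its axes start parallel to the clamp's.
- block: The same block; origin at the centre of its underside.
- glue_bottle: Bystander, leave alone: cream glue bottle with a yellow nozzle, 62 mm across, 171 mm high. Origin at its foot.
- mug: Bystander, leave alone: cream mug, 82 mm across, 100 mm high. Origin at its foot.
- paint_jar: Bystander, leave alone: small glass jar of red paint, 49 mm across, 62 mm high. Origin at its foot.
- string_tin: Bystander, leave alone: open grey tin with yellow line, 89 mm across, 132 mm high. Origin at its foot.
- parts_tin: Bystander, leave alone: flat green tin box, 71 x 109 x 28 mm. Origin at its foot.
- sanding_block: Bystander, leave alone: brown sanding block, 60 x 105 x 33 mm. Origin at its foot.
- offcut: Bystander, leave alone: single pine offcut, 35 x 72 x 28 mm. Origin at its foot.
- try_square: Bystander, leave alone: try square, wooden stock and steel blade, 115 x 168 x 17 mm, lying flat. Origin at its foot.
- pencil: Bystander, leave alone: red carpenter's pencil, 182 mm long, 7 mm thick, lying flat. Origin at its foot.
Things that resemble listed ones, but are neither listed nor needed, are in the scene too. What is shaped like the block but green or turquoise is not meant.

How it is judged:
On the way, in this order (a step that is already met when the one before it is completed fails the run):
1. the release tab is pressed down far enough to lift the pawl (value of joint release above 0.17 rad), for 0.1 s.
2. the sliding jaw is pushed back to its end stop (value of joint jaw above 0.078 m), for 0.1 s.
3. the block is pushed out past the ends of the jaws (x of block_centre in the frame of clamp above 0.104 m), for 0.1 s.
At the end, for the whole second after the job is handed in: Sliding jaw within 10 mm of its end stop, release tab let go (below 0.17 rad); the block lies flat (0.1 rad) and still on the counter, its centre 103 to 200 mm along the clamp's x axis (near face about level with or past the jaw ends) and -170 to 60 mm along its y axis (value of joint jaw above 0.075 m and value of joint release below 0.17 rad and x of block_centre in the frame of clamp between 0.103 and 0.2 m and y of block_centre in the frame of clamp between -0.17 and 0.06 m and angle between block_centre's own z axis and vertical below 0.1 rad and height (world z) of block_centre between 0.012 and 0.02 m and linear speed of block below 0.01 m/s); the robot touches nothing.
It fails at once if the block is lifted or tipped (height (world z) of block_centre above 0.026 m or angle between block_centre's own z axis and vertical above 0.35 rad).
It fails at once if another thing on the counter is shifted more than 3 cm or knocked over (distance of any of glue_bottle, mug, paint_jar, string_tin, parts_tin, sanding_block, offcut, try_square, pencil from where it was at the start of the episode above 0.03 m or angle between any of glue_bottle, mug, paint_jar, string_tin's own z axis and vertical above 0.5 rad).
It fails at once if the block is squeezed or pushed harder than 25 N (contact force between the fingers and block above 25 N).
It also fails if it takes over 48 s, if anything falls off the work surface, if the arm or the gripper's body presses on something with over 40 N, if the wrist force passes 120 N, or if a joint passes its speed limit or range.

## Working session

There is one attempt and no reset: what is moved stays moved. The work goes in short steps, Python scripts to look and compute and a shell command to move; the robot and the scene stay as the last step left them, time stands still between calls to the robot, and variables do not carry over. Pictures are saved under pics/ and viewed, at most 10 in all, crops included, and the job is handed in when it is done.

```bash
mkdir -p pics; ls; python3 - <<'E'
from station import r
import cv2,numpy as np
for c in ("scene","side"):
    im=r.camera(c); cv2.imwrite(f"pics/{c}0.png",im)
    for q in ("clamp","tab","post_face","fixed_pad","gap","block_centre"):
        for d in r.place_of(c,q)[:3]: print(c,q,np.round(d["point"],4),round(d["confidence"],2))
o=r.observe(); print(o["time"],o["tcp_pos"],o["tcp_rot"])
E
```

```text
pics
scene clamp [ 0.4533 -0.0123  0.0007] 0.97
scene tab [ 0.4526 -0.0709  0.0672] 0.43
scene post_face [ 0.451  -0.0473  0.0795] 0.67
scene fixed_pad [ 0.5247 -0.1323  0.0168] 0.85
scene gap [ 0.4893 -0.1008 -0.0064] 0.94
scene gap [ 0.7325 -0.1907  0.0026] 0.23
scene block_centre [ 0.5325 -0.0928  0.0161] 0.89
scene block_centre [0.5125 0.2591 0.0157] 0.78
scene block_centre [ 0.496  -0.5564  0.018 ] 0.67
side clamp [ 0.453  -0.0166 -0.001 ] 0.79
side clamp [0.74   0.1347 0.0036] 0.53
side tab [ 0.4559 -0.0695  0.0715] 0.57
side post_face [ 0.4527 -0.0492  0.086 ] 0.8
side fixed_pad [ 0.5267 -0.1361  0.0133] 0.8
side gap [ 4.932e-01 -9.490e-02  3.000e-04] 0.9
side block_centre [0.5108 0.2569 0.0179] 0.82
side block_centre [ 0.531  -0.096   0.0159] 0.73
side block_centre [ 0.4964 -0.5586  0.0164] 0.67
0.7 [0.18934818 0.59561846 0.20707286] [[-9.52998650e-01  3.02974542e-01 -3.52222377e-06]
 [ 3.02974541e-01  9.52998650e-01 -2.40285975e-05]
 [-3.92337881e-06 -2.39663651e-05 -1.00000000e+00]]
```

View pics/scene0.png

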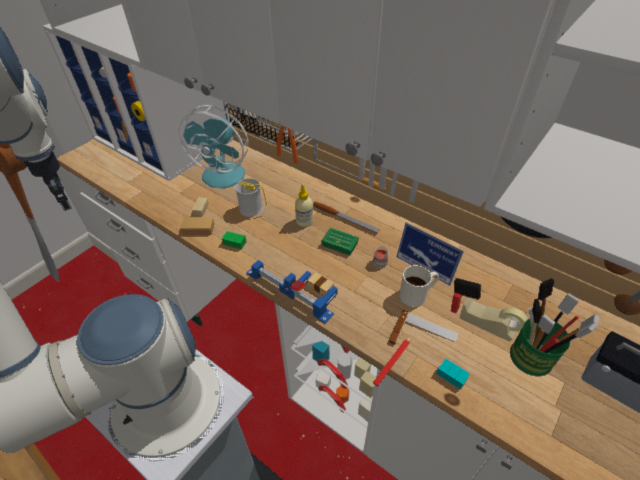

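View pics/side0.png

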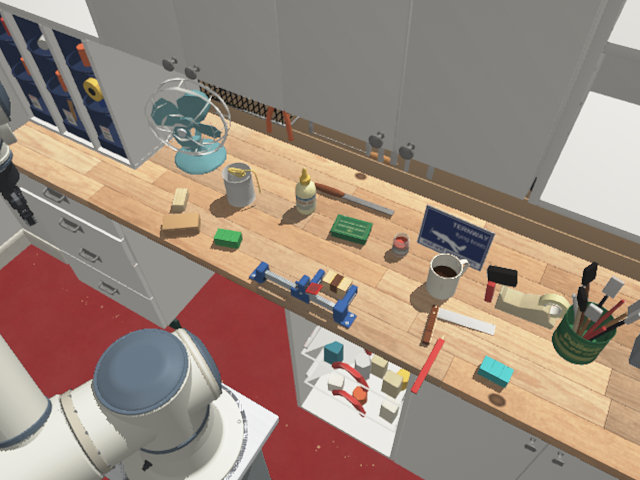

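The scene picture shows the clamp at about (293,288). Three things are block-shaped: striped at (320,284) between the jaws, green at (233,241) and turquoise at (453,374). Only the one at (320,284) has light/dark/light wood strips and lies between the pads, so that is the one meant. I'll confirm it in an enlarged crop.

```bash
python3 - <<'E'
from station import r
import cv2,numpy as np
im=cv2.imread("pics/side0.png")[240:340,235:375]
cv2.imwrite("pics/crop0.png",cv2.resize(im,None,fx=5,fy=5,interpolation=cv2.INTER_CUBIC))
# planar fit of clamp pose to mean network points
L=np.array([[0,0],[73,-118],[37,-81.5],[0,-36]])/1e3
W=np.array([[.453,-.0145],[.5257,-.134],[.491,-.098],[.452,-.048]])
a=L-L.mean(0);b=W-W.mean(0)
th=np.arctan2((a[:,0]*b[:,1]-a[:,1]*b[:,0]).sum(),(a*b).sum());R=np.array([[np.cos(th),-np.sin(th)],[np.sin(th),np.cos(th)]])
print(np.degrees(th),W.mean(0)-R@L.mean(0)); print(r.get_calibration("wrist"))
E
python3 -m crank '[[[0,-45.6,-56.4,0.7,0,0,-17.6],[0,-45.6,-56.4,0.7,0,0,-17.6],[0,-45.6,-56.4,0.7,0,0,-17.6],[0,-45.6,-56.4,0.7,0,0,-17.6],[0,-45.6,-56.4,0.7,0,0,-17.6],[0,-45.6,-56.4,0.7,0,0,-17.6],[0,-45.6,-56.4,0.7,0,0,-17.6],[0,-45.6,-56.4,0.7,0,0,-17.6],[0,-45.6,-56.4,0.7,0,0,-17.6],[0,-45.6,-56.4,0.7,0,0,-17.6],[0,-45.6,-56.4,0.7,0,0,-17.6],[0,-45.6,-56.4,0.7,0,0,-17.6],[0,-45.6,-56.4,0.7,0,0,-17.6],[0,-45.6,-56.4,0.7,0,0,-17.6],[0,-45.6,-56.4,0.7,0,0,-17.6],[0,-45.6,-56.4,0.7,0,0,-17.6],[0,-45.6,-56.4,0.7,0,0,-17.6],[0,-45.6,-56.4,0.7,0,0,-17.6],[0,-45.6,-56.4,0.7,0,0,-17.6],[0,-45.6,-56.4,0.7,0,0,-17.6]]]'
```

```text
-0.6182070711394081 [ 0.45356183 -0.01445671]
{'mtx': array([[371.64829954,   0.        , 319.55427512],
       [  0.        , 371.64829954, 238.1407405 ],
       [  0.        ,   0.        ,   1.        ]]), 'mount': array([[ 1.34050169e-03, -9.44332195e-01, -3.28990743e-01,
         8.42352051e-02],
       [ 9.99998910e-01,  1.46940430e-03, -1.43182002e-04,
         1.35773719e-04],
       [ 6.18631786e-04, -3.28990193e-01,  9.44333135e-01,
        -1.67015440e-01],
       [ 0.00000000e+00,  0.00000000e+00,  0.00000000e+00,
         1.00000000e+00]])}
time: 2.37
tcp_pos: [0.4531, -0.0808, 0.2]
tcp_rot: [[-1.0, 0.003, -0.0], [0.003, 1.0, 0.0], [0.0, 0.0, -1.0]]
wrist_force: [-0.6, 0.6, 0.5]
grip_width: 0.0001
gripper_force: 0.0
```

View pics/crop0.png

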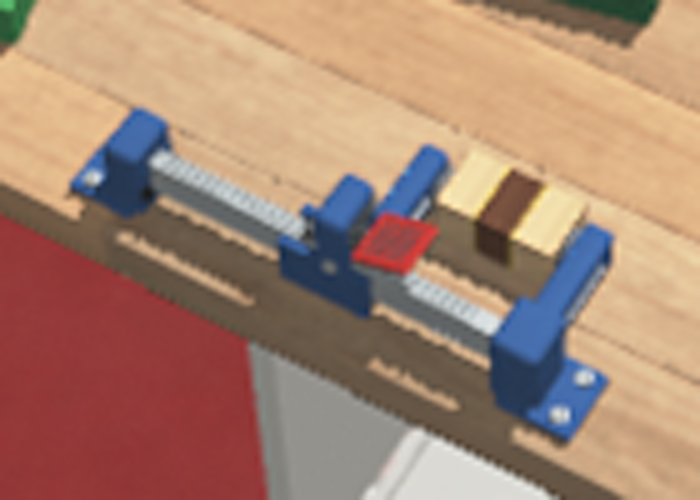

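The crop confirms it: the light/dark/light striped block at (515,210) lies between the pads. The red tab is at (397,243) and the post at (345,225). Next is a look with the wrist camera.

```bash
python3 - <<'E'
from station import r
import cv2,numpy as np
o=r.observe(); im=r.camera("wrist"); cv2.imwrite("pics/w1.png",im)
for q in ("clamp","tab","post_face","fixed_pad","gap","block_centre"):
    for d in r.place_of("wrist",q)[:1]: print(q,np.round(d["point"],4),round(d["confidence"],2))
for d in r.look_for("wrist","tab")[:2]: print("look",np.round(d["point"],4),d["confidence"])
print(o["tcp_pos"],r.observe()["time"])
E
```

```text
clamp [ 0.4562 -0.0139  0.0018] 0.78
tab [ 0.4561 -0.0711  0.0671] 0.68
post_face [ 0.4558 -0.05    0.0765] 0.79
fixed_pad [ 0.5306 -0.1319  0.016 ] 0.72
block_centre [0.5084 0.2603 0.0125] 0.9
look [ 0.4586 -0.0687  0.0682] 0.86
[ 0.45313866 -0.08083846  0.19995682] 2.7667
```

View pics/w1.png

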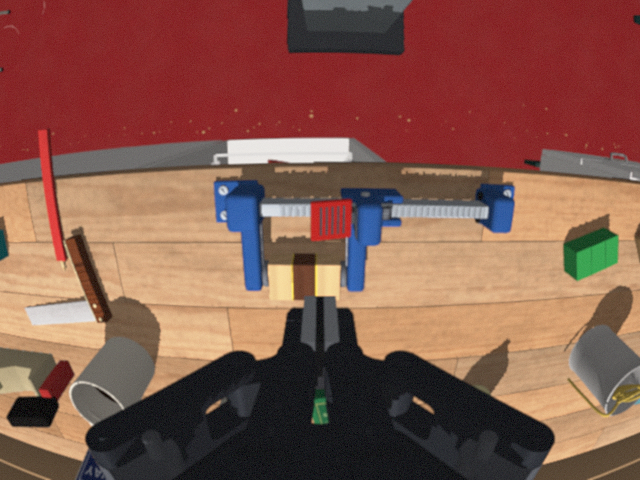

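Wrist picture: the red tab is at (331,220), the post at (368,222), the bar along row 211 and the block at (304,280). The clamp is aligned with the world axes, with its origin at about (0.455, -0.014). Now I'll come down over the tab.

```bash
python3 -m crank '[[[0,-0.2,1.1,4,0,0,0],[0,-0.2,1.1,8,0,0,0],[0,-0.2,1.1,11,0,0,0],[0,-0.2,1.1,12,0,0,0],[0,-0.2,1.1,12.3,0,0,0],[0,-0.2,1.1,12.6,0,0,0],[0,-0.2,1.1,12.9,0,0,0],[0,-0.2,1.1,13.1,0,0,0],[0,-0.2,1.1,13.1,0,0,0]]]'
python3 - <<'E'
from station import r
import cv2,numpy as np
im=r.camera("side")[250:340,250:370]
cv2.imwrite("pics/s2.png",cv2.resize(im,None,fx=6,fy=6,interpolation=cv2.INTER_CUBIC))
print(r.observe()["wrist_force"])
E
```

```text
time: 3.52
tcp_pos: [0.4555, -0.0691, 0.0696]
tcp_rot: [[-1.0, 0.001, 0.001], [0.001, 1.0, -0.0], [-0.001, -0.0, -1.0]]
wrist_force: [-0.6, 0.2, 0.3]
grip_width: 0.0
gripper_force: 0.0
[0.14634568 0.4393254  0.59360449]
```

View pics/s2.png

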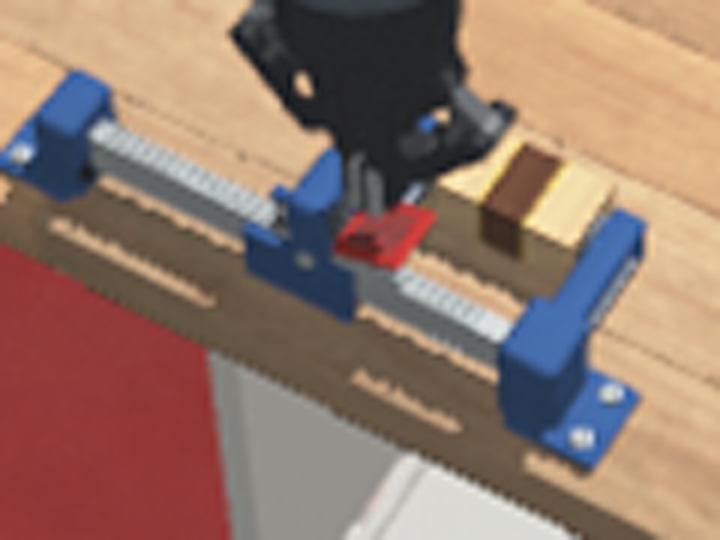

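The crop shows the shut fingertips at (365,200), over the post side of the red tab and just touching it. I'll shift 5 mm outward and press.

```bash
python3 -m crank '[[[0,0,-0.5,-0.3,0,0,0],[0,0,-0.5,-0.1,0,0,0],[0,0,-0.5,0.1,0,0,0],[0,0,-0.5,0.3,0,0,0],[0,0,-0.5,0.4,0,0,0],[0,0,-0.5,0.5,0,0,0],[0,0,-0.5,0.5,0,0,0]]]'
python3 - <<'E'
from station import r
import cv2,numpy as np
im=r.camera("side")[250:340,250:370]
cv2.imwrite("pics/s3.png",cv2.resize(im,None,fx=6,fy=6,interpolation=cv2.INTER_CUBIC))
print(r.observe()["wrist_force"],r.observe()["tcp_pos"])
E
```

```text
time: 4.15
tcp_pos: [0.4549, -0.0739, 0.0638]
tcp_rot: [[-1.0, 0.001, -0.001], [0.001, 1.0, 0.0], [0.001, 0.0, -1.0]]
wrist_force: [-0.7, -0.0, -0.8]
grip_width: 0.0001
gripper_force: 0.0
[-0.06392051  0.01559623  0.03222323] [ 0.45494364 -0.07395024  0.06392333]
```

View pics/s3.png

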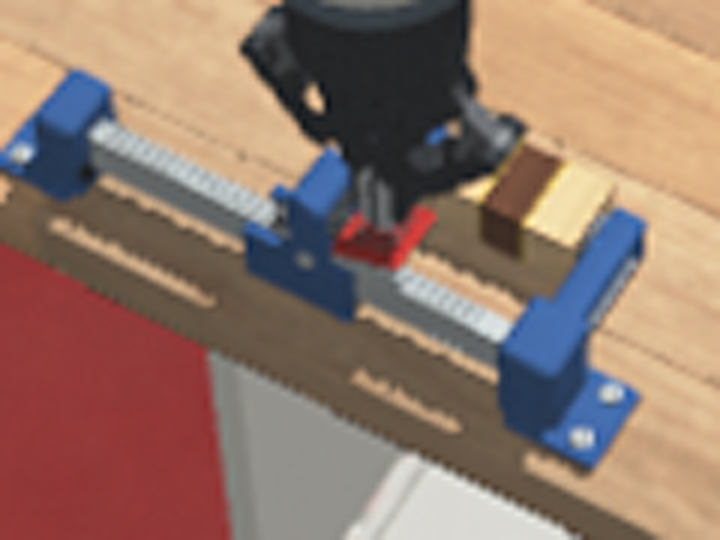

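Fingertips at (380,215) sit over the tab, but almost no force shows yet. I'll go on down in small steps.

```bash
python3 -m crank '[[[0,0,0,0.1,0,0,0],[0,0,0,0.2,0,0,0]]]'; python3 -m crank '[[[0,0,0,0.1,0,0,0],[0,0,0,0.2,0,0,0]]]'
python3 - <<'E'
from station import r
import cv2,numpy as np
c=[]
for k in ("side","scene"):
    im=r.camera(k); p=r.place_of(k,"tab")[:2]; print(k,[(np.round(d["point"],4),d["confidence"]) for d in p])
    y,x=(250,250) if k=="side" else (245,240)
    c.append(cv2.resize(im[y:y+100,x:x+100],(400,400),interpolation=cv2.INTER_CUBIC))
cv2.imwrite("pics/s4.png",np.hstack(c))
print(r.observe()["wrist_force"],r.observe()["tcp_pos"])
E
```

```text
time: 4.37
tcp_pos: [0.4551, -0.074, 0.0621]
tcp_rot: [[-1.0, 0.001, 0.0], [0.001, 1.0, -0.0], [-0.0, -0.0, -1.0]]
wrist_force: [-1.3, 0.4, -1.0]
grip_width: -0.0
gripper_force: 0.0
time: 4.53
tcp_pos: [0.455, -0.074, 0.06]
tcp_rot: [[-1.0, 0.001, 0.0], [0.001, 1.0, -0.0], [-0.0, -0.0, -1.0]]
wrist_force: [0.2, 0.0, -0.0]
grip_width: -0.0001
gripper_force: 0.0
side [(array([ 0.4571, -0.0685,  0.07  ]), 0.62)]
scene [(array([ 0.4534, -0.0685,  0.0706]), 0.43)]
[ 0.07573594 -0.18439981 -0.55976143] [ 0.45502046 -0.07400069  0.06004525]
```

View pics/s4.png

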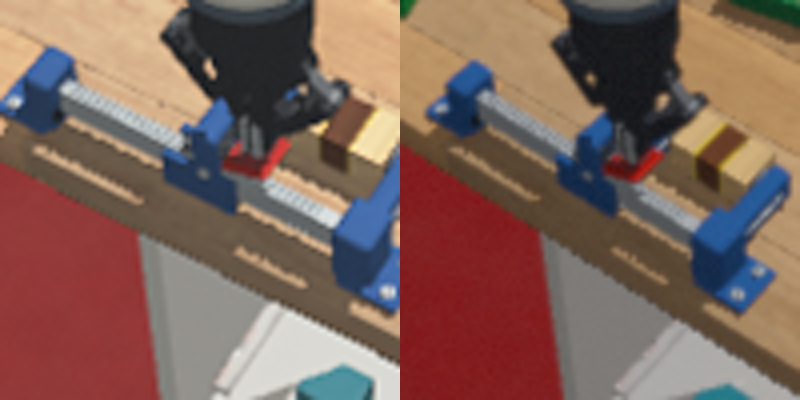

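```bash
python3 - <<'E'
from station import r
import cv2,numpy as np
o=r.observe(); T=np.array(o["tcp_pos"]); C=np.array([.4548,-.0142,0])
rest=[C+np.array(p)/1e3 for p in ([-17,-74,78],[17,-74,78],[17,-39,68],[-17,-39,68])]
down=[C+np.array(p)/1e3 for p in ([-17,-80,62],[17,-80,62],[17,-44,62],[-17,-44,62])]
foot=[T+np.array(p)/1e3 for p in ([-11,-14,0],[11,-14,0],[11,14,0],[-11,14,0])]
out=[]
for k in ("side","scene"):
    im=r.camera(k); K=r.get_calibration(k); M=np.linalg.inv(K["cam_to_world"])
    def pr(P): return cv2.projectPoints(np.array(P),cv2.Rodrigues(M[:3,:3])[0],M[:3,3],K["mtx"],None)[0][:,0]
    c=pr([T])[0]; o0=(c-25).astype(int); S=8
    big=cv2.resize(im[o0[1]:o0[1]+50,o0[0]:o0[0]+50],None,fx=S,fy=S,interpolation=cv2.INTER_CUBIC)
    for P,col in ((rest,(0,255,255)),(down,(255,255,0)),(foot,(0,255,0))):
        cv2.polylines(big,[((pr(P)-o0+.5)*S).astype(np.int32)],True,col,1)
    out.append(big)
    m=[d for d in r.regions_of(k,"tab")[:1]]
    for d in m:
        ys,xs=np.nonzero(d["pixels"]); print(k,"tab region",xs.min(),xs.max(),ys.min(),ys.max(),len(xs),"rest",pr(rest).round(1).tolist(),"down",pr(down).round(1).tolist(),"foot",pr(foot).round(1).tolist())
cv2.imwrite("pics/ov5.png",np.hstack(out)); print(o["tcp_pos"],o["wrist_force"])
E
```

```text
side tab region 306 321 286 294 84 rest [[315.4, 294.8], [322.2, 285.3], [310.8, 281.9], [303.9, 291.3]] down [[317.5, 299.3], [324.3, 289.7], [312.5, 284.0], [305.6, 293.4]] foot [[316.7, 296.9], [321.1, 290.8], [312.0, 286.3], [307.5, 292.3]]
scene tab region 291 304 283 290 76 rest [[298.3, 289.8], [305.6, 282.4], [296.5, 279.1], [289.2, 286.3]] down [[300.2, 294.2], [307.4, 286.8], [297.9, 281.1], [290.7, 288.4]] foot [[299.9, 292.2], [304.5, 287.4], [297.2, 283.0], [292.5, 287.7]]
[ 0.45502046 -0.07400069  0.06004525] [ 0.07573594 -0.18439981 -0.55976143]
```

View pics/ov5.png

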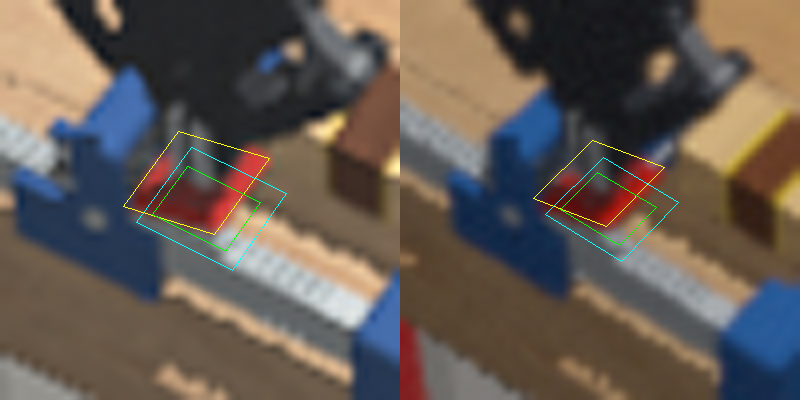

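The overlay shows the tab still in its rest outline (yellow), and the fingertip, ending at about (205,188) in the left half, only just at its surface. The tip is several mm higher than nominal, so I'll keep lowering while watching the force.

```bash
for i in 1 2 3; do echo; done; python3 -m crank '[[[0,0,0,0.1,0,0,0],[0,0,0,0.3,0,0,0]]]' | egrep "pos|force"; python3 -m crank '[[[0,0,0,0.1,0,0,0],[0,0,0,0.3,0,0,0]]]'| egrep "pos|force"; python3 -m crank '[[[0,0,0,0.1,0,0,0],[0,0,0,0.3,0,0,0]]]'| egrep "pos|force"
```

```text
tcp_pos: [0.4552, -0.0741, 0.0571]
wrist_force: [-0.1, -0.1, -0.2]
gripper_force: 0.0
tcp_pos: [0.4551, -0.074, 0.054]
wrist_force: [0.7, -0.3, 0.7]
gripper_force: 0.0
tcp_pos: [0.4551, -0.074, 0.051]
wrist_force: [0.1, -0.3, 3.1]
gripper_force: 1.3
```

```bash
python3 -m crank '[[[0,0,0,0.1,0,0,0],[0,0,0,0.2,0,0,0],[0,0,0,0.2,0,0,0]]]' | egrep "pos|force|width"; python3 -m crank '[[[0,0,0,0.1,0,0,0],[0,0,0,0.2,0,0,0],[0,0,0,0.2,0,0,0]]]'| egrep "pos|force|width"
cat > ov.py <<'E'
from station import r
import cv2,numpy as np,sys
o=r.observe(); T=np.array(o["tcp_pos"]); C=np.array([.4548,-.0142,0]); J=float(sys.argv[2])
rest=[C+np.array(p)/1e3 for p in ([-17,-74+J,78],[17,-74+J,78],[17,-39+J,68],[-17,-39+J,68])]
down=[C+np.array(p)/1e3 for p in ([-17,-80+J,62],[17,-80+J,62],[17,-44+J,62],[-17,-44+J,62])]
out=[]
for k in ("side","scene"):
    im=r.camera(k); K=r.get_calibration(k); M=np.linalg.inv(K["cam_to_world"])
    def pr(P): return cv2.projectPoints(np.array(P),cv2.Rodrigues(M[:3,:3])[0],M[:3,3],K["mtx"],None)[0][:,0]
    c=pr([T])[0]; o0=(c-25).astype(int); S=8
    big=cv2.resize(im[o0[1]:o0[1]+50,o0[0]:o0[0]+50],None,fx=S,fy=S,interpolation=cv2.INTER_CUBIC)
    for P,col in ((rest,(0,255,255)),(down,(255,255,0)),([T]*4,(0,255,0))):
        cv2.polylines(big,[((pr(P)-o0+.5)*S).astype(np.int32)],True,col,1)
    out.append(big)
    for d in r.regions_of(k,"tab")[:1]:
        ys,xs=np.nonzero(d["pixels"]); print(k,"tab",xs.min(),xs.max(),ys.min(),ys.max(),len(xs))
    h=cv2.cvtColor(im,cv2.COLOR_BGR2HSV); m=((h[...,0]<8)|(h[...,0]>172))&(h[...,1]>150)&(h[...,2]>70)
    m[:o0[1]]=0;m[o0[1]+50:]=0;m[:,:o0[0]]=0;m[:,o0[0]+50:]=0
    n,l,s,_=cv2.connectedComponentsWithStats(m.astype(np.uint8)); print(k,s[1:].tolist())
cv2.imwrite(sys.argv[1],np.hstack(out)); print(o["tcp_pos"],o["wrist_force"])
E
python3 ov.py pics/ov6.png 0
```

```text
tcp_pos: [0.4551, -0.0741, 0.049]
wrist_force: [0.5, -1.3, 3.9]
grip_width: 0.0
gripper_force: 1.4
tcp_pos: [0.4552, -0.0741, 0.047]
wrist_force: [0.1, -1.0, 4.0]
grip_width: 0.0002
gripper_force: 1.8
side tab 250 357 262 327 1673
side [[306, 286, 17, 10, 49]]
scene tab 291 304 284 290 45
scene [[291, 284, 16, 8, 46], [273, 302, 3, 13, 30]]
[ 0.45517131 -0.07411809  0.04702446] [ 0.06629121 -0.97403267  4.04507646]
```

```bash
for s in a; do python3 -m crank '[[[0,0,0,0.1,0,0,0],[0,0,0,0.2,0,0,0],[0,0,0,0.2,0,0,0]]]' | egrep "pos|force|width"; python3 -m crank '[[[0,0,0,0.1,0,0,0],[0,0,0,0.2,0,0,0],[0,0,0,0.2,0,0,0]]]'| egrep "pos|force|width";  python3 -m crank '[[[0,0,0,0.1,0,0,0],[0,0,0,0.2,0,0,0],[0,0,0,0.2,0,0,0]]]'| egrep "pos|force|width"; done;python3 ov.py pics/ov7.png 0
```

```text
tcp_pos: [0.4551, -0.0741, 0.045]
wrist_force: [0.7, -1.6, 3.0]
grip_width: 0.0003
gripper_force: 2.1
tcp_pos: [0.4551, -0.0741, 0.043]
wrist_force: [0.2, -2.4, 3.9]
grip_width: -0.0004
gripper_force: 2.3
tcp_pos: [0.4551, -0.0741, 0.041]
wrist_force: [0.9, -2.0, 4.9]
grip_width: -0.0003
gripper_force: 2.5
side tab 305 323 287 297 111
side [[307, 288, 17, 9, 51]]
scene tab 307 333 273 295 326
scene [[291, 284, 16, 9, 53], [273, 302, 3, 14, 33]]
[ 0.45509775 -0.07405103  0.04102296] [ 0.8605806  -2.02657675  4.89418443]
```

View pics/ov7.png

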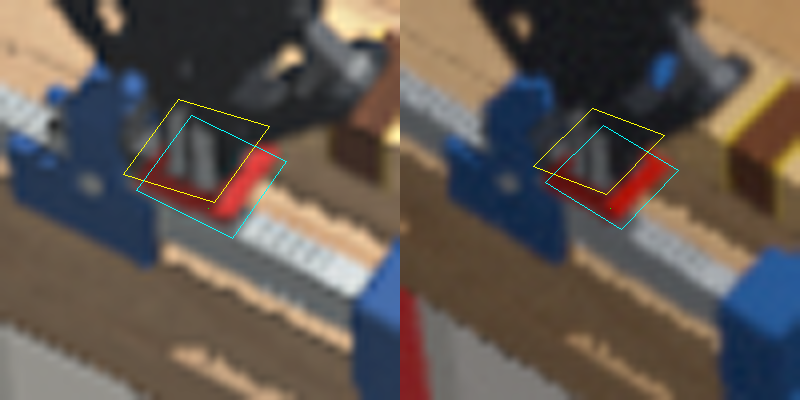

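The tab is most of the way down: the red corner at (235,215) is moving towards the cyan "down" outline. I'll press on to the stop.

```bash
python3 -m crank '[[[0,0,0,0.1,0,0,0],[0,0,0,0.2,0,0,0],[0,0,0,0.2,0,0,0]]]' | egrep "pos|_force"; python3 -m crank '[[[0,0,0,0.1,0,0,0],[0,0,0,0.15,0,0,0],[0,0,0,0.15,0,0,0]]]'| egrep "pos|_force"
```

```text
tcp_pos: [0.4551, -0.0741, 0.0391]
wrist_force: [0.8, -2.4, 4.8]
gripper_force: 2.7
tcp_pos: [0.4551, -0.0741, 0.0377]
wrist_force: [-0.1, -2.9, 8.9]
gripper_force: 4.5
```

Firm stop reached at TCP z of about 0.038, so the tab is fully down. Now I'll push towards +y.

```bash
python3 -m crank '[[[0,0,0.4,0,0,0,0],[0,0,0.8,0,0,0,0],[0,0,1.2,0,0,0,0],[0,0,1.6,0,0,0,0],[0,0,2.0,0,0,0,0],[0,0,2.0,0,0,0,0]]]' | egrep "time|pos|_force"; python3 -m crank '[[[0,0,0.4,0,0,0,0],[0,0,0.8,0,0,0,0],[0,0,1.2,0,0,0,0],[0,0,1.2,0,0,0,0]]]' | egrep "time|pos|_force"
python3 - <<'E'
from station import r
import numpy as np
for c in ("side","scene"):
    r.camera(c)
    for q in ("post_face","tab"):
        for d in r.place_of(c,q)[:1]: print(c,q,np.round(d["point"],4),round(d["confidence"],2))
E
```

```text
time: 8.08
tcp_pos: [0.4552, -0.0535, 0.0378]
wrist_force: [0.3, 1.9, 6.0]
gripper_force: 3.3
time: 8.42
tcp_pos: [0.4553, -0.0415, 0.0378]
wrist_force: [2.0, 2.1, 6.7]
gripper_force: 3.2
side post_face [ 0.4549 -0.014   0.0833] 0.92
side tab [ 0.4574 -0.0424  0.0625] 0.66
scene post_face [ 0.4516 -0.0145  0.0756] 0.82
scene tab [ 0.4533 -0.0413  0.0601] 0.59
```

The jaw moves along with the finger, about 34 mm so far. I'll continue.

```bash
python3 -m crank '[[[0,0,0.5,0,0,0,0],[0,0,1.0,0,0,0,0],[0,0,1.5,0,0,0,0],[0,0,2.0,0,0,0,0],[0,0,2.5,0,0,0,0],[0,0,3.0,0,0,0,0],[0,0,3.5,0,0,0,0],[0,0,4.0,0,0,0,0],[0,0,4.4,0,0,0,0],[0,0,4.4,0,0,0,0]]]' | egrep "time|pos|_force"; python3 -m crank '[[[0,0,0.3,0,0,0,0],[0,0,0.6,0,0,0,0],[0,0,0.8,0,0,0,0],[0,0,0.8,0,0,0,0]]]' | egrep "time|pos|_force"
python3 - <<'E'
from station import r
import numpy as np
for c in ("side","scene"):
    r.camera(c)
    for q in ("post_face","tab"):
        for d in r.place_of(c,q)[:1]: print(c,q,np.round(d["point"],4),round(d["confidence"],2))
E
```

```text
time: 9.55
tcp_pos: [0.4555, 0.0026, 0.0378]
wrist_force: [2.8, 2.2, 5.8]
gripper_force: 3.0
time: 9.88
tcp_pos: [0.4553, 0.0101, 0.0378]
wrist_force: [1.0, -0.3, 7.2]
gripper_force: 3.4
side post_face [0.4497 0.0328 0.0835] 0.6
side tab [0.4546 0.0084 0.0636] 0.43
scene post_face [0.4528 0.0374 0.0776] 0.67
scene tab [0.4564 0.0071 0.0596] 0.48
```

```bash
python3 -m crank '[[[0,0,0.3,0,0,0,0],[0,0,0.5,0,0,0,0],[0,0,0.5,0,0,0,0]]]' | egrep "time|pos|_force"; python3 -m crank '[[[0,0,0.3,0,0,0,0],[0,0,0.5,0,0,0,0],[0,0,0.5,0,0,0,0]]]' | egrep "time|pos|_force"; python3 -m crank '[[[0,0,0.3,0,0,0,0],[0,0,0.5,0,0,0,0],[0,0,0.5,0,0,0,0]]]' | egrep "time|pos|_force"
```

```text
time: 10.43
tcp_pos: [0.4553, 0.015, 0.0378]
wrist_force: [1.2, -3.0, 8.3]
gripper_force: 4.1
time: 10.68
tcp_pos: [0.4554, 0.0199, 0.0379]
wrist_force: [0.2, -4.7, 10.2]
gripper_force: 5.0
time: 10.93
tcp_pos: [0.4555, 0.0212, 0.0379]
wrist_force: [-3.2, -64.0, 10.0]
gripper_force: 34.8
```

The post pressed hard against the end stop (-64 N), so the jaw is fully back. I'll back off, lift and move over the gap.

```bash
python3 -m crank '[[[0,0,-0.6,0,0,0,0],[0,0,-1.2,0,0,0,0],[0,0,-1.2,-1,0,0,0],[0,0,-1.2,-3,0,0,0],[0,0,-1.2,-6,0,0,0],[0,0,-4,-8,0,0,0],[0,-1,-8,-8,0,0,0],[0,-3,-11.6,-8,0,0,0],[0,-3.7,-11.6,-8,0,0,0],[0,-3.7,-11.6,-8,0,0,0],[0,-3.7,-11.6,-8,0,0,0]]]' 
python3 - <<'E'
from station import r
import numpy as np
for c in ("wrist","side","scene"):
    r.camera(c)
    for q in ("clamp","post_face","tab","gap","block_centre","fixed_pad"):
        for d in r.place_of(c,q)[:2]: print(c,q,np.round(d["point"],4),round(d["confidence"],2))
print(r.observe()["wrist_force"],r.observe()["joint_pos"])
E
```

```text
time: 11.85
tcp_pos: [0.4914, -0.0908, 0.1171]
tcp_rot: [[-1.0, 0.001, -0.001], [0.001, 1.0, 0.001], [0.001, 0.001, -1.0]]
wrist_force: [-0.7, 0.5, 0.4]
grip_width: -0.0001
gripper_force: 0.0
wrist clamp [ 0.4566 -0.0151  0.0013] 0.55
wrist post_face [0.4536 0.0283 0.0761] 0.73
wrist tab [0.4547 0.0079 0.0678] 0.96
wrist block_centre [ 0.5336 -0.0986  0.0173] 0.91
wrist fixed_pad [ 0.5298 -0.1332  0.0191] 0.65
side clamp [ 4.543e-01 -1.240e-02 -3.000e-04] 0.71
side post_face [0.4546 0.0284 0.083 ] 0.89
side post_face [ 0.6817 -0.3508  0.0061] 0.23
side tab [0.4567 0.0108 0.0734] 0.46
side block_centre [0.5108 0.2574 0.0175] 0.95
side block_centre [ 0.4985 -0.5535  0.0154] 0.9
side fixed_pad [ 0.5278 -0.1359  0.0183] 0.92
side fixed_pad [ 0.4864  0.414  -0.0042] 0.68
scene clamp [ 0.4509 -0.016  -0.0028] 0.97
scene clamp [ 6.869e-01 -3.518e-01  3.000e-04] 0.61
scene post_face [0.4535 0.0295 0.0782] 0.7
scene tab [0.4556 0.0048 0.0691] 0.47
scene gap [ 0.5632 -0.4385 -0.0032] 0.71
scene gap [ 0.4888 -0.1007 -0.0036] 0.66
scene block_centre [ 0.4963 -0.5566  0.0194] 0.8
scene block_centre [ 0.5318 -0.0955  0.0136] 0.78
scene fixed_pad [ 0.525  -0.1333  0.0168] 0.74
[ 0.58761419 -0.05302964 -0.11882936] [-3.02384457e-01  4.38261327e-01  1.75500112e+00  3.37241749e-05
  9.48307641e-01 -1.87250487e+00]
```

The networks now put the jaw at about 0.078 m, so the retreating finger dragged it back while still pressing. I'll redo it: press again, push to the stop and lift straight up.

```bash
python3 -m crank '[[[0,3.6,3,0,0,0,0],[0,3.6,7,0,0,0,0],[0,3.6,10,0,0,0,0],[0,3.6,10,3,0,0,0],[0,3.6,10,5.5,0,0,0],[0,3.6,10,6.2,0,0,0],[0,3.6,10,6.8,0,0,0],[0,3.6,10,7.3,0,0,0],[0,3.6,10,7.7,0,0,0],[0,3.6,10,7.8,0,0,0]]]' | egrep "time|pos|_force"
python3 -m crank '[[[0,0,0.3,0,0,0,0],[0,0,0.6,0,0,0,0],[0,0,0.8,0,0,0,0],[0,0,0.8,0,0,0,0]]]' | egrep "time|pos|_force"
```

```text
time: 13.73
tcp_pos: [0.4566, 0.0084, 0.0399]
wrist_force: [-2.9, -1.9, 6.5]
gripper_force: 3.1
time: 14.07
tcp_pos: [0.4569, 0.0167, 0.0406]
wrist_force: [-2.3, -0.6, 6.2]
gripper_force: 2.7
```

```bash
python3 -m crank '[[[0,0,0.2,0.1,0,0,0],[0,0,0.4,0.1,0,0,0],[0,0,0.4,0.1,0,0,0]]]' | egrep "time|pos|_force"
python3 -m crank '[[[0,0,0.1,0,0,0,0],[0,0,0.1,0,0,0,0]]]' | egrep "time|pos|_force"
```

```text
time: 14.32
tcp_pos: [0.4572, 0.0203, 0.0396]
wrist_force: [-0.3, -4.3, 6.0]
gripper_force: 5.0
time: 14.48
tcp_pos: [0.4572, 0.0206, 0.0396]
wrist_force: [-2.0, -16.4, 5.8]
gripper_force: 10.2
```

The finger is at the end stop with 16 N. Now straight up.

```bash
python3 -m crank '[[[0,0,-0.05,-0.5,0,0,0],[0,0,-0.05,-1.5,0,0,0],[0,0,-0.05,-3,0,0,0],[0,0,-0.1,-6,0,0,0],[0,0,-3,-8,0,0,0],[0,0,-7,-8,0,0,0],[0,-1.5,-11,-8,0,0,0],[0,-3.5,-11.1,-8,0,0,0],[0,-3.5,-11.1,-8,0,0,0],[0,-3.5,-11.1,-8,0,0,0]]]' 
python3 - <<'E'
from station import r
import numpy as np
for c in ("wrist","side","scene"):
    r.camera(c)
    for q in ("post_face","tab","gap","block_centre"):
        for d in r.place_of(c,q)[:2]: print(c,q,np.round(d["point"],4),round(d["confidence"],2))
E
```

```text
time: 15.32
tcp_pos: [0.4919, -0.0901, 0.1193]
tcp_rot: [[-1.0, 0.002, 0.001], [0.002, 1.0, -0.0], [-0.001, -0.0, -1.0]]
wrist_force: [-1.1, -0.1, 1.1]
grip_width: -0.0004
gripper_force: 0.0
wrist post_face [0.4544 0.0373 0.0785] 0.98
wrist tab [0.4555 0.0184 0.0689] 0.58
wrist block_centre [ 0.5369 -0.0957  0.0163] 0.92
side post_face [0.4537 0.0345 0.0819] 0.83
side post_face [ 4.539e-01 -1.640e-02 -1.000e-04] 0.22
side tab [0.4573 0.0156 0.078 ] 0.48
side block_centre [ 0.5295 -0.0943  0.0156] 0.93
side block_centre [ 0.4966 -0.5554  0.0164] 0.82
scene post_face [0.4518 0.0395 0.0786] 0.72
scene post_face [ 0.4878 -0.0999 -0.0026] 0.59
scene tab [0.4536 0.0148 0.0688] 0.66
scene gap [ 0.4893 -0.1007 -0.0054] 0.68
scene block_centre [0.5116 0.2582 0.0186] 0.85
scene block_centre [ 0.4957 -0.5565  0.0201] 0.83
```

The jaw now reads about 0.0855. Next I'll lower the finger into the gap, slowly at the end.

```bash
python3 -m crank '[[[0,0,-0.4,3,0,0,0],[0,0,-0.4,6,0,0,0],[0,0,-0.4,8,0,0,0],[0,0,-0.4,9,0,0,0],[0,0,-0.4,9.5,0,0,0],[0,0,-0.4,9.5,0,0,0]]]' | egrep "time|pos|_force"
python3 -m crank '[[[0,0,0,0.5,0,0,0],[0,0,0,1,0,0,0],[0,0,0,1.5,0,0,0],[0,0,0,1.5,0,0,0]]]' | egrep "time|pos|_force"
python3 -m crank '[[[0,0,0,0.3,0,0,0],[0,0,0,0.6,0,0,0],[0,0,0,0.9,0,0,0],[0,0,0,0.9,0,0,0]]]' | egrep "time|pos|_force"
```

```text
time: 16.57
tcp_pos: [0.4909, -0.093, 0.0231]
wrist_force: [-0.0, 0.4, -0.5]
gripper_force: 0.0
time: 16.9
tcp_pos: [0.491, -0.093, 0.0082]
wrist_force: [0.3, -0.2, -0.9]
gripper_force: 0.0
time: 17.23
tcp_pos: [0.4908, -0.093, -0.0009]
wrist_force: [-0.7, 0.0, 0.2]
gripper_force: 0.0
```

```bash
python3 -m crank '[[[0,0,0,0.3,0,0,0],[0,0,0,0.6,0,0,0],[0,0,0,0.8,0,0,0],[0,0,0,0.8,0,0,0]]]' | egrep "time|pos|_force"
python3 -m crank '[[[0,-0.2,0,0,0,0,0],[0,-0.4,0,0,0,0,0],[0,-0.6,0,0,0,0,0],[0,-0.8,0,0,0,0,0],[0,-1.0,0,0,0,0,0],[0,-1.2,0,0,0,0,0],[0,-1.4,0,0,0,0,0],[0,-1.6,0,0,0,0,0],[0,-1.8,0,0,0,0,0],[0,-2.0,0,0,0,0,0],[0,-2.0,0,0,0,0,0]]]' | egrep "time|pos|_force"
python3 - <<'E'
from station import r
import numpy as np,cv2
for c in ("wrist","side","scene"):
    im=r.camera(c); cv2.imwrite(f"pics/{c}9.png",im)
    for d in r.place_of(c,"block_centre")[:3]: print(c,np.round(d["point"],4),round(d["confidence"],2))
E
```

```text
time: 17.57
tcp_pos: [0.4908, -0.093, -0.0089]
wrist_force: [-0.3, -0.4, -0.3]
gripper_force: 0.0
time: 18.48
tcp_pos: [0.5116, -0.0931, -0.0084]
wrist_force: [-0.5, -0.1, -0.3]
gripper_force: 0.0
side [ 0.4977 -0.5571  0.0164] 0.88
side [0.509  0.2544 0.0139] 0.73
side [ 0.5446 -0.0962  0.0158] 0.52
scene [0.5119 0.2593 0.0195] 0.85
scene [ 0.4954 -0.5577  0.0205] 0.77
scene [ 0.5424 -0.0926  0.0148] 0.57
```

The push works: the block is at x of about 0.543, consistent with the finger face. Another 3.2 cm.

```bash
python3 -m crank '[[[0,-0.3,0,0,0,0,0],[0,-0.6,0,0,0,0,0],[0,-0.9,0,0,0,0,0],[0,-1.2,0,0,0,0,0],[0,-1.5,0,0,0,0,0],[0,-1.8,0,0,0,0,0],[0,-2.1,0,0,0,0,0],[0,-2.4,0,0,0,0,0],[0,-2.7,0,0,0,0,0],[0,-3.0,0,0,0,0,0],[0,-3.2,0,0,0,0,0],[0,-3.3,0,0,0,0,0],[0,-3.3,0,0,0,0,0],[0,-3.3,0,0,0,0,0]]]' | egrep "time|pos|_force"
python3 - <<'E'
from station import r
import numpy as np,cv2
for c in ("side","scene"):
    im=r.camera(c)
    for d in r.place_of(c,"block_centre")[:3]: print(c,np.round(d["point"],4),round(d["confidence"],2))
E
```

```text
time: 19.95
tcp_pos: [0.544, -0.0931, -0.0084]
wrist_force: [1.1, 0.1, -0.1]
gripper_force: 0.0
side [ 0.4965 -0.555   0.0186] 0.66
side [0.509  0.2578 0.0171] 0.65
side [ 0.5745 -0.0978  0.015 ] 0.43
scene [ 0.4946 -0.5564  0.0186] 0.9
scene [0.513  0.2606 0.0171] 0.58
scene [ 0.5731 -0.0969  0.0153] 0.51
```

The block is at clamp x of about 0.119. I'll draw back to the gap, rise and check.

```bash
python3 -m crank '[[[0,1,0,0,0,0,0],[0,3,0,0,0,0,0],[0,4.5,0,0,0,0,0],[0,5.2,0,0,0,0,0],[0,5.2,0,0,0,0,0],[0,5.2,0,-3,0,0,0],[0,5.2,0,-7,0,0,0],[0,5.2,0,-11,0,0,0],[0,5.2,0,-15,0,0,0],[0,5.2,0,-18,0,0,0],[0,8,8,-20,0,0,0],[0,8,8,-20,0,0,0],[0,8,12,-20,0,0,0],[0,8,12,-20,0,0,0]]]'
python3 - <<'E'
from station import r
import numpy as np,cv2
out=[]
for c in ("wrist","side","scene"):
    im=r.camera(c)
    for q in ("block_centre","post_face","tab","clamp"):
        for d in r.place_of(c,q)[:3]: print(c,q,np.round(d["point"],4),round(d["confidence"],2))
    if c!="wrist": y,x=(240,240) if c=="side" else (235,235); out.append(cv2.resize(im[y:y+100,x:x+130],(400,308),interpolation=cv2.INTER_CUBIC))
cv2.imwrite("pics/final.png",np.hstack(out))
E
```

```text
time: 21.32
tcp_pos: [0.4642, 0.0323, 0.1929]
tcp_rot: [[-1.0, -0.003, 0.002], [-0.003, 1.0, 0.001], [-0.002, 0.001, -1.0]]
wrist_force: [-0.3, -0.9, -0.7]
grip_width: 0.0001
gripper_force: 0.0
wrist block_centre [ 0.5767 -0.095   0.013 ] 0.68
wrist block_centre [0.5104 0.262  0.0162] 0.62
wrist post_face [0.4572 0.0344 0.0753] 0.6
wrist tab [0.4574 0.015  0.0689] 0.87
wrist tab [ 0.4563 -0.0159 -0.0005] 0.62
wrist clamp [ 0.4552 -0.0165  0.004 ] 0.7
wrist clamp [ 0.6859 -0.353   0.0007] 0.35
side block_centre [ 0.4477 -0.4043 -0.0024] 0.72
side block_centre [ 0.5736 -0.0988  0.0155] 0.69
side block_centre [0.5101 0.2561 0.0162] 0.66
side post_face [0.4558 0.0341 0.0801] 0.73
side post_face [ 0.555  -0.4376 -0.0018] 0.32
side tab [0.4564 0.0125 0.0726] 0.41
side tab [ 0.7322 -0.1932  0.0017] 0.21
side clamp [ 0.4532 -0.0162 -0.0014] 0.94
scene block_centre [0.5142 0.2589 0.0175] 0.89
scene block_centre [ 0.5765 -0.0962  0.0164] 0.61
scene block_centre [ 0.4973 -0.5579  0.0181] 0.57
scene post_face [0.4519 0.035  0.0775] 0.97
scene post_face [ 0.4487 -0.0155 -0.0007] 0.57
scene tab [0.4524 0.0144 0.0686] 0.48
scene clamp [ 0.7316 -0.1937  0.0018] 0.4
```

View pics/final.png

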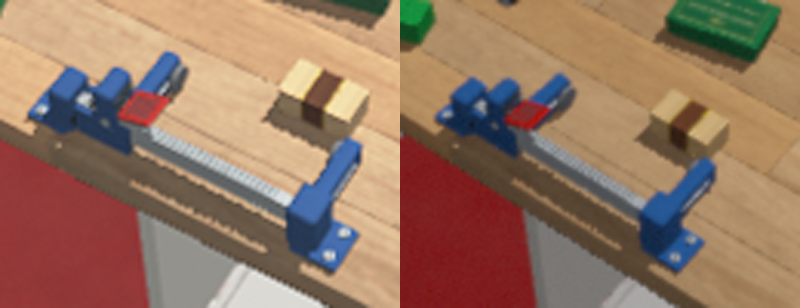

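The final crops show the jaw back against the end foot (110,100), the tab up (143,105), and the block flat and clear of the jaw ends (325,92). I'll hand it in.

```bash
python3 -c "
from station import r
print(r.sign_off())"
```

```text
the job is handed in; nothing more can be done
None
```

The job is handed in at about 21 s: the jaw is back at its end stop (about 83 mm), the tab is up, and the block lies flat about 120 mm along the clamp's x, past both jaw ends; these are camera estimates and sign-off gave no verdict.

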